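Set a telescopic stand leg to its length mark and lock its cam lever

ROBOT

A 6-joint arm with a two-finger parallel gripper is mounted at the origin on the work surface. World frame = base frame: x ahead of the robot, y to its left, z up, the work surface at z = 0. Lengths are in m, angles in degrees, forces in N, time in s.
With the tool pointing down it reaches from about 0.4 to 0.825 m from the base axis. Payload 7 kg.
Tool frame: the origin (TCP) lies at the very end of the fingers, on their centre line; the grasp point (between the pads) lies behind it (r.grasp_offset is the z of the grasp point in the tool frame, in m); z points along the fingers, y is the direction in which the jaws open and shut (so a half turn about z gives the same grasp; the last joint's range is limited). The gripper opens to 88 mm and grips with 3 to 60 N. Pads are 19 mm wide; open, the fingers measure 130 mm over their backs; the gripper's body (78 mm by 193 mm) begins 47 mm behind the grasp point.
Start: joints at [-58.207, 20.546, 0.682, 0, -70.136, -16.507], TCP at [0.178, -0.651, 0.227] pointing down, gripper open.
Joint ranges: [-176.03, 176.03], [-82.01, 121.73], [-58.28, 71.71], [-173.87, 95.51], [-174.79, -0.11], [-173.66, 173.66]. Speed limits (degrees/s): [136.94, 136.94, 172.46, 180, 180, 180].

INTERFACE

Orientations are given as [roll, pitch, yaw] about the fixed x, y, z axes, in that order (R = Rz(yaw) Ry(pitch) Rx(roll)).
In Python, from plant import r gives the robot as it stands. The module is installed in compiled form; this text tells all that it offers.
- The arm moves only by the tool servo_tool, never from a script. Its argument "targets" is a list of rows, each an object of numbers: "dx", "dy", "dz": the shift along the world's x, y, z in cm; "spin": the turn about the world's z in rad; "grip": the opening in per cent of the stroke, from 0 (shut) to 100 (fully open). A call has exactly 10 rows; each row is the pose to reach, as a shift and turn from the pose commanded when the call began; what a row does not reach only later rows make up. A row lasts 1/12 s, in which the tool goes at most 41.7 mm and 7.16 degrees, less where a joint would pass 70% of its speed; a pose out of reach is approached as far as the arm can. A call with a gripper value outside its range is refused whole. The fingers move at their own pace and stop on an object; "squeeze" is the grip in N (left out, the last holds). Time passes only in rows, so rows that repeat a pose let the fingers close, or fill a call up. It gives the time, the measured TCP pose, the force and the opening at its end, in the units of the state.
- r.get_state(): the state, without advancing time (a new reading comes with each control period).
- r.capture(name): name is "scene" or "side" or "wrist"; returns the picture (400x640x3 uint8, blue, green, red); there is no depth.
- r.get_calibration(name): a dict with "K" (3x3 intrinsics, pixels), "k1" (the pictures are not rectified: a ray, as slopes to the right and down, at radius r is drawn at 1 + k1 r^2 times it, then the intrinsics apply), "extrinsics" (4x4, takes a point from camera to world coordinates). Camera axes: x right, y down, z forward; pixel columns grow to the right and rows downward; lengths in m; the calibration is good to about 2 mm. A picture is of the moment at which its call begins: read the wrist's pose just before it. get_calibration takes no time and is no camera call; for the wrist camera it gives the pose at the moment of the call.
- r.close_job(): hands the job in, once; it reports no verdict.
Trained networks look in the newest picture that a camera, given by its name, has taken for a name from the list of things; names that differ only in an ending like _2 or _b are one class to them, and where a whole thing is asked for, a point or a joint stands for the part that bears it (a point fixed in the world has none). Each returns a list of dicts, best first, with "p" (0 to 1); they miss things now and then, are a little off and sometimes report something else, mostly with a low value. They report only what shows in the picture. A call takes as long as a camera call.
- r.cut_out(name, camera): "mask" (400x640 bool, what is visible of it) and "extent" ([left, top, right, bottom] in pixels, round what is visible of it).
The state is a dict: "time_s": time; "joints": joint angles; "qd": joint speeds; "joint_torque": joint torques, N m; "tcp_pos": TCP position; "eef_rot": TCP orientation; "contact_force": force on the tool from outside, world axes, zero at the start; "moment": the same for the moment, N m; "gripper_width": finger opening in m.
Only numpy, scipy, OpenCV 4.12 (cv2) and the standard library are available. Lean on these libraries where they do the work, as an engineer would, in place of code of your own. Each camera call takes 0.05 s, during which the arm holds its last target. There are 200 camera calls.

TASK

Slide the spring-loaded stand leg out by its T-shaped foot until the white line on the foot is level with the yellow pointer, leaving the red cam lever open while you do so. Then, with the leg kept at that length, squeeze the red lever fully closed against the leg, and finish still holding the leg there: do not let go, because the worn cam alone will not stop the spring from pulling the leg back. Leave the pointer where it is set and do not disturb the other things on the cart.

Things in the scene. Friction and masses are not known exactly. Their poses are not given: they have to be found in the camera images.
- stand: Fixed aluminium plate 290 x 170 x 8 mm (x -170..120, y -70..100 mm) on the cart; blue bracket at x -165..-135 mm, 50 mm wide, top at 70 mm, holds a fixed 14 mm steel tube. Axes: x = the way the leg slides out, y left, z up. Origin: on the cart surface under the tube axis. White scale bar, top at 14 mm, at y 73..87 mm.
- leg: Sliding leg: grey sleeve 22 x 22 mm, axis 45 mm above the cart, ending in a black T foot: crossbar 16 (x) x 100 (y) x 28 mm high with a white line round its middle. Origin: foot centre, at the white line; axes as the stand's. Slides only along stand x, from 0 (start) to 90 mm. Black collar, 36 mm wide, 34 high, at leg x -120..-68 mm.
- foot_push (a point): Point on the sleeve axis 8 mm behind the leg's origin (the foot's rear face). Two fingers astride the sleeve here push both wings of the foot outwards, one each side. A hidden spring always pulls the leg back in with 4 to 6 N, even with the lever closed; slide friction about 0.6 N. It springs back if let go.
- lever (a joint): Red cam lever on the leg's right (-y), rad: 0 = closed, along the sleeve, against a stop; starts 0.30 to 0.42 open, tip then up to 41 mm right of the leg axis. Stays where left; about 2 N at the tip moves it. Fingers squeezing sleeve and lever just behind the foot shut it: closed, they span 29.5 mm (leg y +11 to -18.5 mm).
- lever_hinge (a point): The lever's upright hinge axis, at leg x -66, y -15 mm, at the leg axis height. The red bar is 54 mm long, 7 thick, 18 high, runs forward from here to leg x -14 mm (2 mm to the rear), and swings out to the right.
- pointer_tip (a point): Tip, top face, of the yellow pointer (14 x 35 x 5 mm) on the scale bar: stand y 56 mm, 19.5 mm above the cart; axes as the stand's. Its stand x (35 to 75 mm) is where the white line must be. It is no stop: the foot's left end (stand y 50 mm) passes beside and above it. Held by 3 N friction; do not shift it.
- tape_gun: Bystander: yellow tape gun body lying flat, about 180 x 90 x 45 mm, 0.3 kg; origin under its middle.
- box_stack: Bystander: stack of three small plastic boxes clipped together, 110 x 79 mm, 114 mm high, 0.35 kg; origin under its middle.
- planter: Bystander: empty terracotta-coloured ceramic planter pot, 116 mm across, 100 mm high, 0.5 kg; origin under its middle.
- acrylic_block: Bystander: clear acrylic block, 90 x 60 x 35 mm, 0.22 kg; origin under its middle.

How it is judged:
By the outcome, as a careful person would: the job done as asked, in the order asked, and still so for the second after the job is handed in, while the arm keeps its last pose, push and grip.
It also fails if it takes over 34 s, if anything falls off the work surface, if the arm or the gripper's body presses on something with over 40 N, if the wrist force passes 120 N, or if a joint passes its speed limit or range.

## Working session

There is one attempt and no reset: what is moved stays moved. The work goes in short steps, Python scripts to look and compute and a tool call to move; the robot and the scene stay as the last step left them, time stands still between calls to the robot, and variables do not carry over. Pictures are saved under pics/ and viewed, about 8 in all and at most 12, crops included, and the job is handed in when it is done.

Besides the shell and the picture viewer there is one more tool, called after ">>>" by a JSON object that holds its "api" and its "payload". servo_tool: Moves the arm, as the interface text tells. Its arguments: {"type":"object","properties":{"targets":{"type":"array"},"squeeze":{"type":"number"}},"required":["targets"]}

```bash
mkdir -p pics; cat > h.py <<'E'
import numpy as np, cv2
from plant import r
def cal(n):
    c=r.get_calibration(n); return np.array(c["K"]),c["k1"],np.array(c["extrinsics"])
def proj(c,P):
    K,k1,E=c; P=np.atleast_2d(P); q=(P-E[:3,3])@E[:3,:3]; s=q[:,:2]/q[:,2:]
    s=s*(1+k1*(s**2).sum(1,keepdims=True)); return s*[K[0,0],K[1,1]]+[K[0,2],K[1,2]]
def ray(c,uv):
    K,k1,E=c; d=cv2.undistortPoints(np.array(uv,float).reshape(-1,1,2),K,np.array([k1,0,0,0,0.]))[:,0]
    return np.c_[d,np.ones(len(d))]@E[:3,:3].T
def onz(c,uv,z):
    d=ray(c,uv); o=c[2][:3,3]; return o+d*((z-o[2])/d[:,2])[:,None]
E
python3 - <<'E'
from h import *
s=r.get_state();print({k:np.round(v,3).tolist() for k,v in s.items()},r.grasp_offset)
for n in("scene","side","wrist"):
    c=cal(n);im=r.capture(n);cv2.imwrite(f"pics/{n}0.png",im)
    print(n,np.round(c[2],3).tolist(),c[0].round(1).tolist(),c[1])
    for t in("stand","leg","lever","pointer_tip"):
        print(t,[(round(d["p"],2),np.round(d["extent"]).tolist()) for d in r.cut_out(t,n)[:2]])
a=[cv2.imread(f"pics/{n}0.png") for n in("scene","side")]
cv2.imwrite("pics/a.png",cv2.resize(np.vstack(a),(480,600)))
E
```

```text
{'time_s': 0.0, 'joints': [-58.207, 20.591, 0.633, -0.021, -70.135, -16.508], 'qd': [-0.044, -0.016, -0.0, -0.014, -0.043, 0.045], 'joint_torque': [-0.001, -58.272, 29.306, 6.998, 0.007, -0.0], 'tcp_pos': [0.178, -0.651, 0.226], 'eef_rot': [179.905, -0.008, -164.722], 'contact_force': [0.329, 0.707, 0.318], 'moment': [0.003, -0.043, 0.045], 'gripper_width': 0.088} -0.0188
scene [[-0.285, 0.584, -0.761, 1.289], [0.959, 0.178, -0.222, 0.194], [0.006, -0.792, -0.61, 0.619], [0.0, 0.0, 0.0, 1.0]] [[409.1, 0.0, 323.5], [0.0, 409.1, 201.2], [0.0, 0.0, 1.0]] -0.018580130079590754
stand [(0.82, [253.0, 162.0, 386.0, 265.0])]
leg [(0.9, [292.0, 172.0, 347.0, 217.0])]
lever [(0.56, [306.0, 187.0, 320.0, 195.0])]
pointer_tip [(0.51, [308.0, 237.0, 321.0, 244.0])]
side [[-0.988, -0.117, 0.106, 0.407], [-0.156, 0.627, -0.763, 0.942], [0.023, -0.77, -0.638, 0.849], [0.0, 0.0, 0.0, 1.0]] [[473.5, 0.0, 312.4], [0.0, 473.5, 209.0], [0.0, 0.0, 1.0]] 0.03345835547592911
stand [(0.69, [247.0, 188.0, 367.0, 259.0]), (0.45, [263.0, 215.0, 266.0, 219.0])]
leg [(0.61, [284.0, 187.0, 340.0, 227.0])]
lever []
pointer_tip []
wrist [[-0.264, 0.932, 0.247, 0.112], [0.965, 0.255, 0.067, -0.669], [-0.001, 0.256, -0.967, 0.386], [0.0, 0.0, 0.0, 1.0]] [[285.2, 0.0, 319.0], [0.0, 285.2, 197.7], [0.0, 0.0, 1.0]] -0.05056375467127691
stand []
leg []
lever []
pointer_tip []
```

View pics/scene0.png

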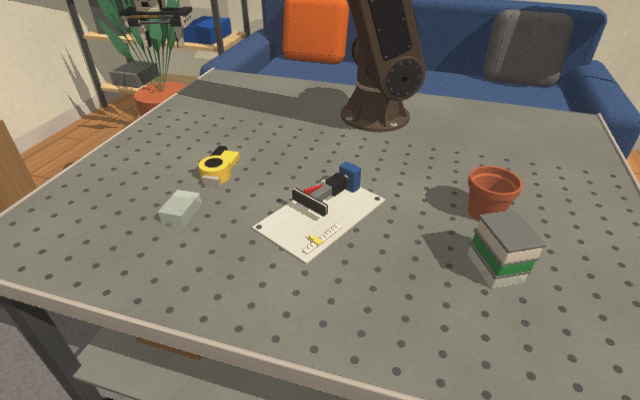

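View pics/side0.png

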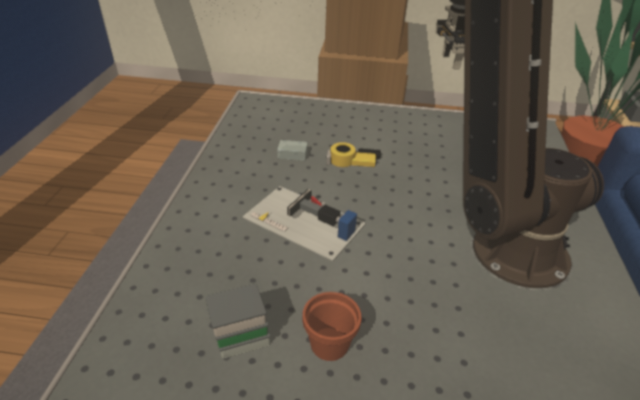

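The scene view shows the stand's plate with corners near (254,227), (307,262) and (385,200), the foot at about (310,202) and the pointer at about (315,240). The other objects are well clear.

```bash
python3 - <<'E'
from h import *
from scipy.optimize import least_squares
c=cal("scene");P=onz(c,[[254,227],[307,262],[385,200]],.008);print(P.round(4))
L=np.array([[.12,-.07],[.12,.1],[-.17,.1]])
f=lambda p:((L@np.array([[np.cos(p[2]),np.sin(p[2])],[-np.sin(p[2]),np.cos(p[2])]])+p[:2])-P[:,:2]).ravel()
v=P[1]-P[2];s=least_squares(f,[*P[0,:2],np.arctan2(v[1],v[0])]);print(s.x,np.degrees(s.x[2]),s.fun)
s0=onz(c,[[315,240]],.0195);print("ptr",s0)
E
```

```text
[[ 0.6647 -0.1523  0.008 ]
 [ 0.7332 -0.0032  0.008 ]
 [ 0.4783  0.1145  0.008 ]]
[ 0.58612156 -0.04326941 -0.43129898] -24.71161122825613 [ 0.00112454 -0.00477234  0.00369159  0.00060932 -0.00481614  0.00416301]
ptr [[ 0.6772831  -0.00352315  0.0195    ]]
```

>>> {"api": "servo_tool", "payload": {"targets": [{"dx":2,"dy":3.3,"dz":0,"spin":-0.05,"grip":100},{"dx":4,"dy":6.6,"dz":0,"spin":-0.12,"grip":100},{"dx":6,"dy":9.9,"dz":0,"spin":-0.2,"grip":100},{"dx":8,"dy":13.2,"dz":0,"spin":-0.28,"grip":100},{"dx":10,"dy":16.5,"dz":0,"spin":-0.36,"grip":100},{"dx":12,"dy":19.8,"dz":0,"spin":-0.44,"grip":100},{"dx":14,"dy":23.1,"dz":0,"spin":-0.52,"grip":100},{"dx":16,"dy":26.4,"dz":0,"spin":-0.6,"grip":100},{"dx":18,"dy":29.7,"dz":0,"spin":-0.68,"grip":100},{"dx":20,"dy":33,"dz":0,"spin":-0.7,"grip":100}]}}

```text
time_s: 1.58
tcp_pos: [0.3786, -0.3194, 0.227]
eef_rot: [180.0, 0.1, 154.9]
contact_force: [0.6, -0.3, -0.2]
gripper_width: 0.0875
```

>>> {"api": "servo_tool", "payload": {"targets": [{"dx":2.2,"dy":3.3},{"dx":4.4,"dy":6.6},{"dx":6.6,"dy":9.9},{"dx":8.8,"dy":13.2},{"dx":11,"dy":16.5},{"dx":13.2,"dy":19.8},{"dx":15.4,"dy":23.1},{"dx":17.4,"dy":26},{"dx":19,"dy":28.3},{"dx":19,"dy":28.3}]}}

```text
validation failed for argument at $.ta...
```

```bash
python3 - <<'E'
from h import *
n="wrist";c=cal(n);s=r.get_state();im=r.capture(n);cv2.imwrite("pics/w1.png",im);np.savez("w1.npz",K=c[0],k=c[1],E=c[2])
print(s["tcp_pos"],s["eef_rot"],c[2].round(4).tolist())
for t in("stand","leg","lever","pointer_tip"):
    print(t,[(round(d["p"],2),np.round(d["extent"]).tolist()) for d in r.cut_out(t,n)[:2]])
E
```

```text
[ 0.37856205 -0.31942709  0.22697143] [1.79994772e+02 5.65716468e-02 1.54902230e+02] [[0.424, 0.8753, 0.2326, 0.3162], [0.9057, -0.4095, -0.1097, -0.2904], [-0.0008, 0.2572, -0.9664, 0.3868], [0.0, 0.0, 0.0, 1.0]]
stand [(0.92, [500.0, 98.0, 634.0, 228.0]), (0.67, [547.0, 138.0, 614.0, 217.0])]
leg [(0.7, [546.0, 139.0, 613.0, 220.0])]
lever [(0.82, [547.0, 183.0, 573.0, 221.0])]
pointer_tip []
```

View pics/w1.png

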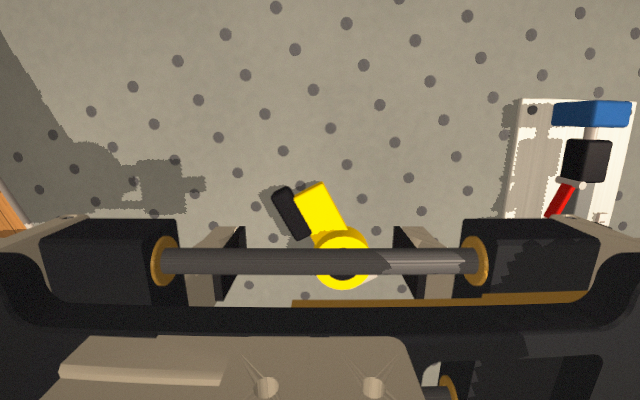

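The wrist view shows the lever at (560,200) and the collar. The foot is hidden under the gripper, so I'll move the tool beyond the foot to look back at it.

>>> {"api": "servo_tool", "payload": {"targets": [{"dx":3.5,"dy":2.1,"dz":0,"spin":0,"grip":100},{"dx":7,"dy":4.2,"dz":0,"spin":0,"grip":100},{"dx":10.5,"dy":6.3,"dz":0,"spin":0,"grip":100},{"dx":14,"dy":8.4,"dz":0,"spin":0,"grip":100},{"dx":17.5,"dy":10.5,"dz":0,"spin":0,"grip":100},{"dx":21,"dy":12.6,"dz":0,"spin":0,"grip":100},{"dx":24.5,"dy":14.7,"dz":0,"spin":0,"grip":100},{"dx":28,"dy":16.8,"dz":0,"spin":0,"grip":100},{"dx":31.5,"dy":19,"dz":0,"spin":0,"grip":100},{"dx":34,"dy":21,"dz":0,"spin":0,"grip":100}]}}

```text
time_s: 2.67
tcp_pos: [0.72, -0.112, 0.2253]
eef_rot: [-180.0, -0.0, 155.1]
contact_force: [0.1, -0.8, 0.6]
gripper_width: 0.0878
```

```bash
python3 - <<'E'
from h import *
n="wrist";c=cal(n);s=r.get_state();im=r.capture(n);cv2.imwrite("pics/w2.png",im);np.savez("w2.npz",K=c[0],k=c[1],E=c[2])
print(s["tcp_pos"],s["eef_rot"],c[2].round(4).tolist())
for t in("stand","leg","lever","pointer_tip"):
    print(t,[(round(d["p"],2),np.round(d["extent"]).tolist()) for d in r.cut_out(t,n)[:2]])
E
```

```text
[ 0.72002863 -0.11195055  0.22533377] [-1.79958952e+02 -3.87364208e-02  1.55072650e+02] [[0.4213, 0.877, 0.2312, 0.6578], [0.9069, -0.4069, -0.1091, -0.0831], [-0.0016, 0.2556, -0.9668, 0.3853], [0.0, 0.0, 0.0, 1.0]]
stand [(0.6, [262.0, 0.0, 402.0, 148.0]), (0.58, [274.0, 0.0, 371.0, 55.0])]
leg [(0.71, [272.0, 1.0, 372.0, 56.0])]
lever [(0.57, [289.0, 0.0, 302.0, 31.0])]
pointer_tip [(0.82, [367.0, 97.0, 397.0, 110.0])]
```

View pics/w2.png

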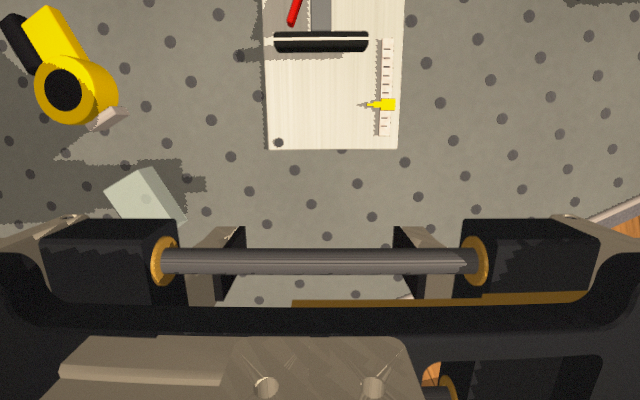

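```bash
python3 - <<'E'
import cv2
im=cv2.imread("pics/w2.png")[0:120,255:410];cv2.imwrite("pics/w2c.png",cv2.resize(im,None,fx=5,fy=5,interpolation=cv2.INTER_CUBIC))
E
```

```text
(no output)
```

View pics/w2c.png

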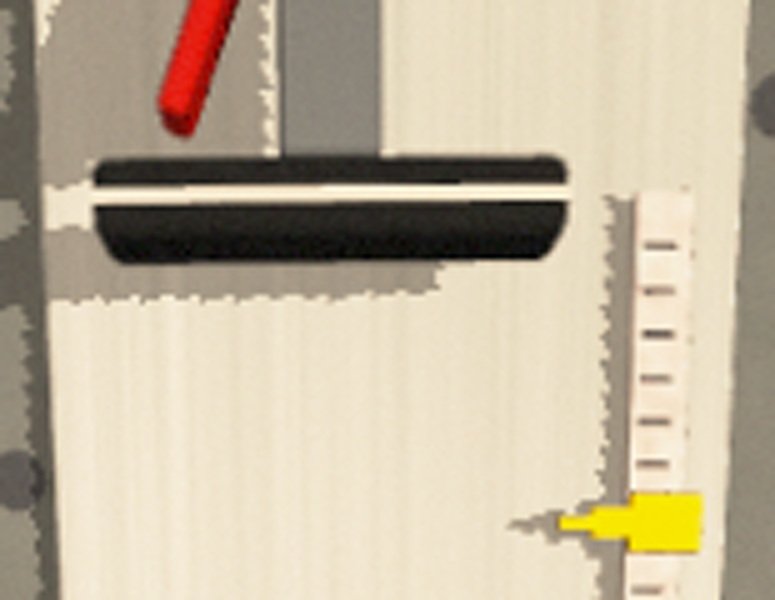

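The close view shows the white line from (94,194) to (570,192) in crop pixels, the pointer tip at (560,523), the open red lever's tip at about (165,120), and the sleeve between columns 280 and 381.

```bash
python3 - <<'E'
from h import *
d=np.load("w2.npz");c=(d["K"],float(d["k"]),d["E"])
g=lambda u,v,z:onz(c,[[(u+.5)/5-.5+255,(v+.5)/5-.5]],z)[0]
a=g(95,194,.059);b=g(569,192,.059);t=g(560,523,.0195);lt=g(160,108,.054);s1=g(281,145,.056);s2=g(381,145,.056)
w=b-a;print("bar len",np.linalg.norm(w),"stand yaw bar",np.degrees(np.arctan2(w[1],w[0]))-90)
# yaw from scale bar edge & plate: scale bar left edge top z=.014 rows 195..560
p=g(638,195,.014);q=g(628,590,.014);e=q-p;print("yaw bar-scale",np.degrees(np.arctan2(e[1],e[0])))
for yaw in(np.radians(-24.9),):
  R=np.array([[np.cos(yaw),-np.sin(yaw)],[np.sin(yaw),np.cos(yaw)]])
  o=(a+b)[:2]/2
  for n,x in dict(a=a,b=b,tip=t,lev=lt,s1=s1,s2=s2,scale=p).items(): print(n,((x[:2]-o)@R*1000).round(1))
print("foot origin",o)
E
```

```text
bar len 0.09928963636005511 stand yaw bar -24.693311448815578
yaw bar-scale -23.81702509310415
a [  0.2 -49.6]
b [-0.2 49.6]
tip [64.4 56.3]
lev [-17.9 -36.2]
s1 [-10.  -10.7]
s2 [-10.   10.3]
scale [-11.6  73.2]
foot origin [ 0.58002368 -0.04524978]
```

>>> {"api": "servo_tool", "payload": {"targets": [{"dx":-3.3,"dy":1.5,"dz":0,"spin":0.005,"grip":100},{"dx":-6.6,"dy":3.0,"dz":0,"spin":0.005,"grip":100},{"dx":-9.9,"dy":4.6,"dz":0,"spin":0.005,"grip":100},{"dx":-13.2,"dy":6.2,"dz":-1,"spin":0.005,"grip":100},{"dx":-16.04,"dy":7.5,"dz":-3,"spin":0.005,"grip":100},{"dx":-16.04,"dy":7.5,"dz":-6,"spin":0.005,"grip":100},{"dx":-16.04,"dy":7.5,"dz":-9,"spin":0.005,"grip":100},{"dx":-16.04,"dy":7.5,"dz":-12,"spin":0.005,"grip":100},{"dx":-16.04,"dy":7.5,"dz":-13.5,"spin":0.005,"grip":100},{"dx":-16.04,"dy":7.5,"dz":-14,"spin":0.005,"grip":100}]}}

```text
time_s: 3.75
tcp_pos: [0.555, -0.038, 0.0845]
eef_rot: [-179.9, -0.2, 155.3]
contact_force: [-0.1, -0.6, 0.9]
gripper_width: 0.0877
```

```bash
python3 - <<'E'
from h import *
s=r.get_state();p=s["tcp_pos"];print(p,s["eef_rot"],s["gripper_width"])
y=np.radians(-24.6);R=np.array([[np.cos(y),-np.sin(y)],[np.sin(y),np.cos(y)]]);print((p[:2]-[.5800,-.04525])@R*1000)
for n in("scene",):
    im=r.capture(n);cv2.imwrite("pics/s1.png",cv2.resize(im[120:280,230:410],None,fx=4,fy=4,interpolation=cv2.INTER_CUBIC))
E
```

```text
[ 0.5550368  -0.03795608  0.08448599] [-1.79882770e+02 -1.69702819e-01  1.55339937e+02] 0.08766718242893681
[-25.73375988  -3.75980539]
```

View pics/s1.png

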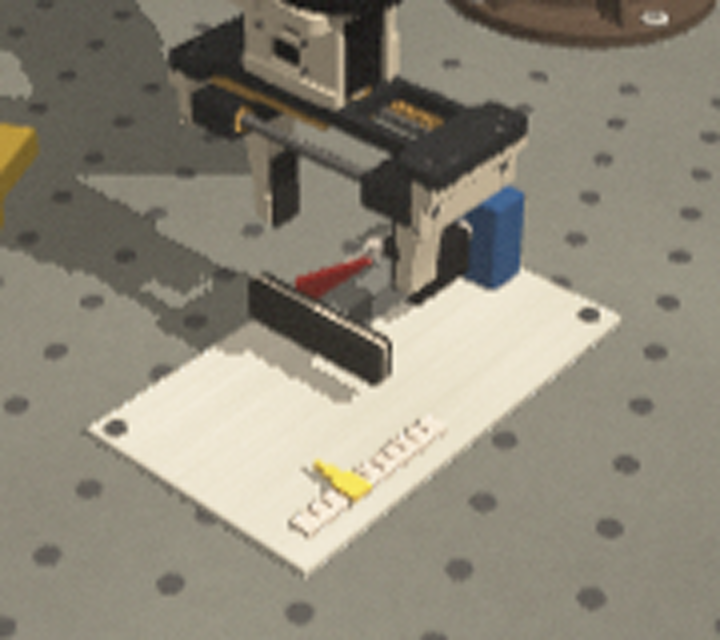

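Fingers hang behind the foot, one either side. I'll make a small correction (+3.7, +3.3 mm in leg axes) and then descend.

>>> {"api": "servo_tool", "payload": {"targets": [{"dx":0.47,"dy":0.15,"dz":0,"spin":0,"grip":100},{"dx":0.47,"dy":0.15,"dz":0,"spin":0,"grip":100},{"dx":0.47,"dy":0.15,"dz":-0.8,"spin":0,"grip":100},{"dx":0.47,"dy":0.15,"dz":-1.6,"spin":0,"grip":100},{"dx":0.47,"dy":0.15,"dz":-2.4,"spin":0,"grip":100},{"dx":0.47,"dy":0.15,"dz":-3.2,"spin":0,"grip":100},{"dx":0.47,"dy":0.15,"dz":-4,"spin":0,"grip":100},{"dx":0.47,"dy":0.15,"dz":-4.6,"spin":0,"grip":100},{"dx":0.47,"dy":0.15,"dz":-5.2,"spin":0,"grip":100},{"dx":0.47,"dy":0.15,"dz":-5.2,"spin":0,"grip":100}]}}

```text
time_s: 4.63
tcp_pos: [0.5614, -0.0347, 0.033]
eef_rot: [-179.9, -0.1, 155.5]
contact_force: [-0.1, -0.4, -0.4]
gripper_width: 0.0875
```

```bash
cat >> h.py <<'E'
def leg():
    s=r.get_state();p=s["tcp_pos"];y=np.radians(-24.6);R=np.array([[np.cos(y),-np.sin(y)],[np.sin(y),np.cos(y)]])
    print(s["time_s"],"leg mm",((p[:2]-[.5800,-.04525])@R*1000).round(2),"z",p[2].round(4),"F leg",(s["contact_force"][:2]@R).round(2),s["contact_force"][2],"rot",np.round(s["eef_rot"],2),"w",s["gripper_width"])
E
python3 -c "
from h import *
leg()"
```

```text
4.6333 leg mm [-21.33   1.81] z 0.033 F leg [ 0.08 -0.37] -0.4239707056685184 rot [-1.7992e+02 -1.1000e-01  1.5546e+02] w 0.08752535167333281
```

>>> {"api": "servo_tool", "payload": {"targets": [{"dx":0.1,"dy":-0.27,"dz":0,"spin":0,"grip":100},{"dx":0.5,"dy":-0.43,"dz":0,"spin":0,"grip":100},{"dx":1.1,"dy":-0.7,"dz":0,"spin":0,"grip":100},{"dx":1.8,"dy":-1.01,"dz":0,"spin":0,"grip":100},{"dx":2.5,"dy":-1.33,"dz":0,"spin":0,"grip":100},{"dx":3.2,"dy":-1.65,"dz":0,"spin":0,"grip":100},{"dx":3.9,"dy":-1.97,"dz":0,"spin":0,"grip":100},{"dx":4.6,"dy":-2.29,"dz":0,"spin":0,"grip":100},{"dx":5.2,"dy":-2.56,"dz":0,"spin":0,"grip":100},{"dx":5.4,"dy":-2.68,"dz":0,"spin":0,"grip":100}]}}

```text
time_s: 5.47
tcp_pos: [0.6158, -0.0616, 0.0343]
eef_rot: [-180.0, -0.1, 155.4]
contact_force: [-4.4, 4.1, -0.0]
gripper_width: 0.0875
```

```bash
python3 - <<'E'
from h import *
leg()
im=r.capture("scene");cv2.imwrite("pics/s2.png",cv2.resize(im[150:270,240:400],None,fx=5,fy=5,interpolation=cv2.INTER_CUBIC))
im=r.capture("wrist");cv2.imwrite("pics/w3.png",im)
E
```

```text
5.4667 leg mm [39.36  0.05] z 0.0343 F leg [-5.69  1.88] -0.034993599106622586 rot [-1.7996e+02 -1.1000e-01  1.5544e+02] w 0.08753688803986656
```

View pics/s2.png

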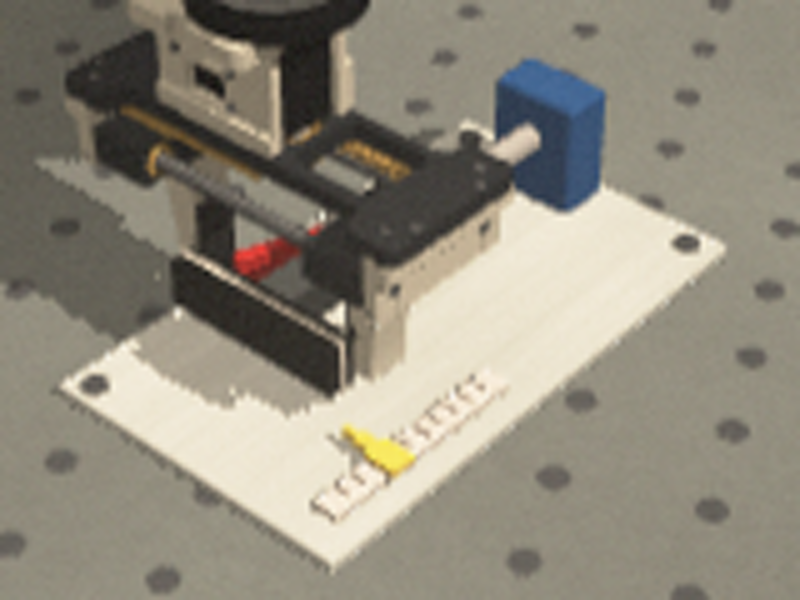

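The leg is moving with the fingers astride it. The lever is still open and the foot is short of the pointer. I'll check whether the line can be seen precisely.

```bash
python3 - <<'E'
from h import *
y=np.radians(-24.6);R=np.array([[np.cos(y),-np.sin(y)],[np.sin(y),np.cos(y)]])
W=lambda x,yy,z:np.r_[R@[x/1e3,yy/1e3]+[.58,-.04525],z]
pts=[W(56.9,50,.059),W(56.9,50,.031),W(56.9,-50,.059),W(64.4,56,.0195),W(0,50,.059)]
for n in("wrist","scene","side"): print(n,proj(cal(n),np.array(pts)).round(1).tolist())
im=r.capture("side")
a=cv2.resize(cv2.imread("pics/w3.png")[170:330,:],None,fx=1.25,fy=1.25);b=cv2.resize(im[180:260,240:380],None,fx=5,fy=5,interpolation=cv2.INTER_CUBIC)
b=cv2.copyMakeBorder(b,0,0,0,100,0);cv2.imwrite("pics/m1.png",np.vstack([a,b]))
E
```

```text
wrist [[411.6, 287.8], [398.1, 263.3], [226.9, 287.6], [401.5, 265.2], [421.9, 184.9]]
scene [[309.4, 217.0], [309.6, 226.9], [277.0, 198.2], [309.4, 233.8], [326.8, 204.7]]
side [[271.4, 199.4], [271.7, 207.5], [293.1, 181.3], [268.3, 210.9], [288.7, 207.2]]
```

View pics/m1.png

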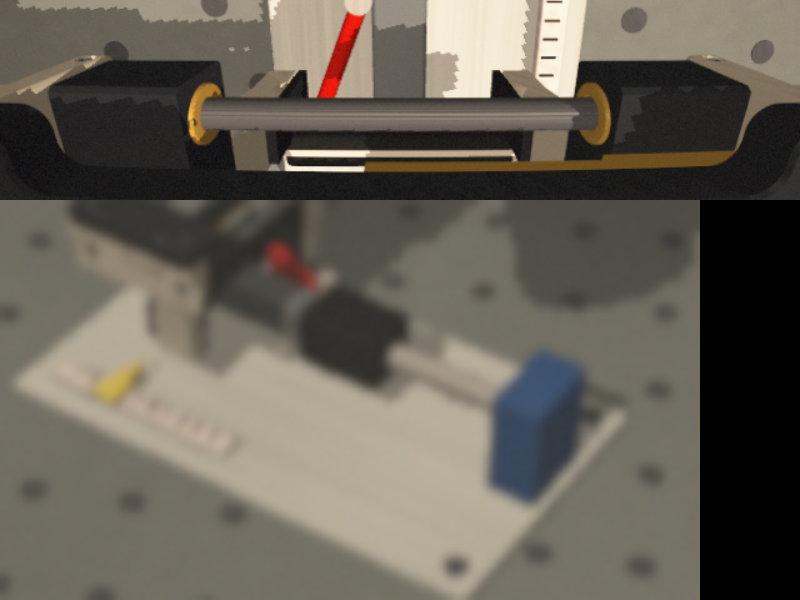

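The wrist view shows the foot's white line just below the gripper rod, at about row 291, and the lever still open. I can track the line there by brightness.

```bash
cat >> h.py <<'E'
def line():
    leg(); c=cal("wrist");im=r.capture("wrist").astype(float).mean(2)
    cols=np.arange(240,405,20)
    R=np.array([[np.cos(np.radians(-24.6)),-np.sin(np.radians(-24.6))],[np.sin(np.radians(-24.6)),np.cos(np.radians(-24.6))]])
    for u in cols:
        p=im[283:304,u]; k=int(p[:].argmax()); 
        k0=next((i for i in range(1,18) if p[i]>110 and p[i]>=p[i-1] and p[i]>=p[i+1]),k)
        w=p[max(k0-1,0):k0+2]-60; w=w.clip(0); v=283+max(k0-1,0)+(w*np.arange(len(w))).sum()/max(w.sum(),1)
        X=onz(c,[[u,v]],.059)[0]; print(u,round(v,2),((X[:2]-[.58,-.04525])@R*1000).round(1),p[::1].astype(int).tolist() if u in(260,320,380) else "")
E
python3 -c "
from h import *
line()"
```

```text
5.6167 leg mm [39.11  0.1 ] z 0.0343 F leg [-4.27  1.14] -0.9120193253128722 rot [-1.7998e+02 -7.0000e-02  1.5545e+02] w 0.08765164818409639
240 291.04 [ 58.8 -43. ] 
260 293.0 [ 59.9 -32.2] [44, 42, 41, 45, 46, 39, 52, 200, 237, 238, 238, 238, 168, 39, 30, 24, 26, 29, 30, 32, 225]
280 291.12 [ 58.6 -21.2] 
300 291.21 [ 58.6 -10.4] 
320 292.0 [59.1  0.4] [29, 26, 29, 32, 28, 32, 34, 109, 171, 171, 170, 169, 136, 30, 26, 31, 50, 69, 74, 76, 72]
340 291.2 [58.6 11.2] 
360 292.0 [59.1 22.1] 
380 292.0 [59.1 32.9] [29, 31, 30, 27, 31, 28, 48, 135, 168, 169, 169, 150, 88, 32, 30, 30, 56, 67, 76, 73, 71]
400 291.07 [58.7 43.8]
```

```bash
python3 - <<'E'
from h import *
d=np.load("w2.npz");c2=(d["K"],float(d["k"]),d["E"])
R=np.array([[np.cos(np.radians(-24.6)),-np.sin(np.radians(-24.6))],[np.sin(np.radians(-24.6)),np.cos(np.radians(-24.6))]])
L=lambda c,u,v,z:((onz(c,[[u,v]],z)[0][:2]-[.58,-.04525])@R*1000).round(1)
for u,v in[(660,245),(658,290),(657,333),(655,378),(653,421),(652,463)]: print("w2",L(c2,(u+.5)/5-.5+255,(v+.5)/5-.5,.014))
c=cal("wrist");im=r.capture("wrist")
g=im.astype(float).mean(2)
for u in(436,438,440):
    p=g[165:240,u]; 
    for i in range(1,74):
        if p[i]<p[i-1] and p[i]<=p[i+1] and p[i]<150:
            w=(220-p[i-1:i+2]).clip(0);v=165+i-1+(w*np.arange(3)).sum()/w.sum();print(u,round(v,2),L(c,u,v,.014),int(p[i]))
E
```

```text
w2 [-0.1 79. ]
w2 [10. 79.]
w2 [19.8 79.2]
w2 [30.2 79.1]
w2 [40.2 79.1]
w2 [50.1 79.2]
436 187.24 [10.9 76.1] 86
436 202.08 [21.  77.2] 68
436 216.51 [31.  78.3] 37
436 230.49 [41.  79.4] 80
438 171.87 [ 0.8 76.4] 52
438 187.24 [10.9 77.5] 89
438 202.08 [21.  78.6] 69
438 216.49 [31.  79.7] 37
438 230.46 [41.  80.8] 77
440 171.88 [ 0.8 77.7] 43
440 187.24 [10.9 78.8] 89
440 202.08 [21.  79.9] 68
440 216.48 [31. 81.] 37
440 230.47 [41.  82.2] 80
```

>>> {"api": "servo_tool", "payload": {"targets": [{"dx":0.09,"dy":-0.04,"dz":0,"spin":0,"grip":100},{"dx":0.18,"dy":-0.08,"dz":0,"spin":0,"grip":100},{"dx":0.27,"dy":-0.12,"dz":0,"spin":0,"grip":100},{"dx":0.36,"dy":-0.17,"dz":0,"spin":0,"grip":100},{"dx":0.45,"dy":-0.21,"dz":0,"spin":0,"grip":100},{"dx":0.53,"dy":-0.25,"dz":0,"spin":0,"grip":100},{"dx":0.56,"dy":-0.26,"dz":0,"spin":0,"grip":100},{"dx":0.56,"dy":-0.26,"dz":0,"spin":0,"grip":100},{"dx":0.56,"dy":-0.26,"dz":0,"spin":0,"grip":100},{"dx":0.56,"dy":-0.26,"dz":0,"spin":0,"grip":100}]}}

```text
time_s: 6.55
tcp_pos: [0.6209, -0.0639, 0.0343]
eef_rot: [-180.0, -0.1, 155.5]
contact_force: [-4.3, 2.7, -1.9]
gripper_width: 0.0876
```

```bash
python3 - <<'E'
from h import *
line()
n=8; ims=[r.capture("scene").astype(np.float32) for _ in range(n)]
im=np.mean(ims,0).astype(np.uint8);cv2.imwrite("pics/s3full.png",im)
cv2.imwrite("pics/s3.png",cv2.resize(im[190:250,270:350],None,fx=10,fy=10,interpolation=cv2.INTER_CUBIC))
R=np.array([[np.cos(np.radians(-24.6)),-np.sin(np.radians(-24.6))],[np.sin(np.radians(-24.6)),np.cos(np.radians(-24.6))]])
W=lambda x,yy,z:np.r_[R@[x/1e3,yy/1e3]+[.58,-.04525],z]
pts=[W(64.4,50,.059),W(64.4,50,.031),W(64.4,-50,.059),W(64.4,56,.0195)]
print((proj(cal("scene"),np.array(pts))-[270,190])*10)
E
```

```text
6.55 leg mm [44.94  0.09] z 0.0343 F leg [-5.   0.7] -1.9039017014340147 rot [-1.7997e+02 -7.0000e-02  1.5546e+02] w 0.08759309546987282
240 292.0 [ 65.2 -43. ] 
260 292.0 [ 65.1 -32.1] [41, 41, 44, 45, 44, 42, 54, 201, 237, 239, 238, 237, 170, 42, 38, 29, 31, 28, 27, 76, 226]
280 291.12 [ 64.4 -21.2] 
300 291.22 [ 64.4 -10.4] 
320 292.96 [65.5  0.4] [29, 26, 26, 30, 31, 26, 35, 109, 168, 170, 171, 158, 107, 24, 26, 26, 45, 73, 75, 71, 75]
340 291.2 [64.4 11.2] 
360 291.17 [64.4 22.1] 
380 292.0 [65. 33.] [33, 25, 33, 31, 29, 29, 50, 135, 170, 170, 170, 149, 86, 29, 29, 28, 57, 73, 75, 75, 75]
400 292.0 [65.  43.9] 
[[370.49390385 286.83039131]
 [372.95849045 385.74877027]
 [ 45.75115796  97.43736355]
 [394.12151792 437.51668748]]
```

View pics/s3.png

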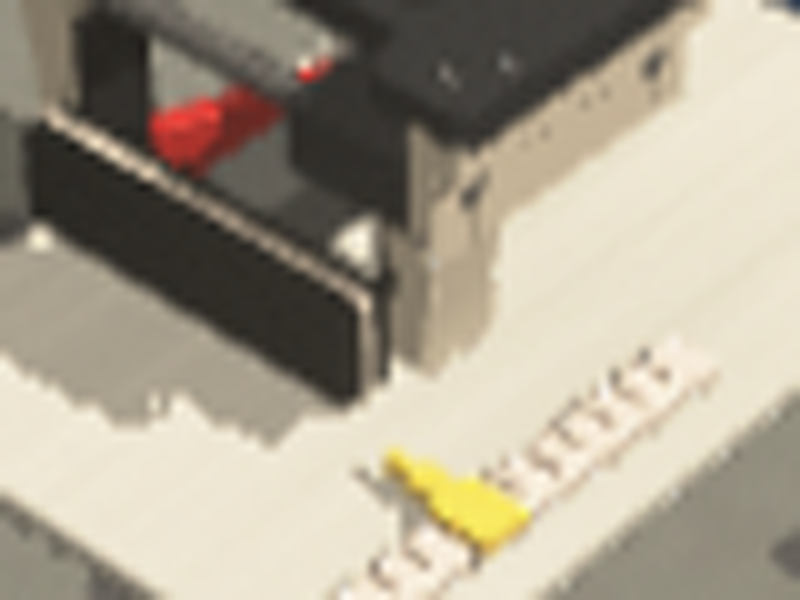

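Relative to the pointer tip at crop (385,452), the line end at (366,302–398) is level within about 1 mm, perhaps 0.5 mm short. The lever is still open. Next I'll nudge forward 0.5 mm, centre on sleeve plus lever, and begin closing.

>>> {"api": "servo_tool", "payload": {"targets": [{"dx":-0.02,"dy":-0.1,"dz":0,"spin":0,"grip":92},{"dx":-0.06,"dy":-0.2,"dz":0,"spin":0,"grip":88},{"dx":-0.09,"dy":-0.3,"dz":0,"spin":0,"grip":85},{"dx":-0.12,"dy":-0.4,"dz":0,"spin":0,"grip":80},{"dx":-0.12,"dy":-0.4,"dz":0,"spin":0,"grip":74},{"dx":-0.12,"dy":-0.4,"dz":0,"spin":0,"grip":68},{"dx":-0.12,"dy":-0.4,"dz":0,"spin":0,"grip":62},{"dx":-0.12,"dy":-0.4,"dz":0,"spin":0,"grip":56},{"dx":-0.12,"dy":-0.4,"dz":0,"spin":0,"grip":50},{"dx":-0.12,"dy":-0.4,"dz":0,"spin":0,"grip":50}], "squeeze": 25}}

```text
time_s: 7.83
tcp_pos: [0.62, -0.068, 0.0346]
eef_rot: [-180.0, -0.0, 155.5]
contact_force: [-4.2, 2.7, 0.3]
gripper_width: 0.0449
```

```bash
python3 -c "
from h import *
line()"
```

```text
7.8333 leg mm [45.84 -3.98] z 0.0346 F leg [-4.92  0.77] 0.25887133644630206 rot [-1.7998e+02 -4.0000e-02  1.5547e+02] w 0.044881278788830005
240 300.39 [ 71.7 -47.6] 
260 284.89 [ 61.8 -36. ] [98, 112, 114, 97, 70, 72, 81, 80, 85, 91, 97, 87, 92, 90, 90, 95, 81, 76, 76, 77, 73]
280 291.14 [ 65.6 -25.3] 
300 291.15 [ 65.5 -14.5] 
320 292.92 [66.6 -3.6] [31, 28, 25, 26, 31, 30, 54, 122, 171, 171, 172, 148, 81, 30, 27, 29, 48, 70, 75, 74, 76]
340 292.01 [66.   7.2] 
360 291.13 [65.5 18.1] 
380 286.0 [62.4 28.7] [115, 113, 113, 115, 112, 115, 113, 114, 115, 113, 115, 113, 116, 113, 115, 112, 95, 73, 73, 76, 76]
400 302.51 [72.8 40.5]
```

>>> {"api": "servo_tool", "payload": {"targets": [{"dx":0,"dy":0,"dz":0,"spin":0,"grip":45},{"dx":0,"dy":0,"dz":0,"spin":0,"grip":40},{"dx":0,"dy":0,"dz":0,"spin":0,"grip":36},{"dx":0,"dy":0,"dz":0,"spin":0,"grip":32},{"dx":0,"dy":0,"dz":0,"spin":0,"grip":28},{"dx":0,"dy":0,"dz":0,"spin":0,"grip":20},{"dx":0,"dy":0,"dz":0,"spin":0,"grip":10},{"dx":0,"dy":0,"dz":0,"spin":0,"grip":0},{"dx":0,"dy":0,"dz":0,"spin":0,"grip":0},{"dx":0,"dy":0,"dz":0,"spin":0,"grip":0}], "squeeze": 25}}

```text
time_s: 8.72
tcp_pos: [0.6206, -0.0674, 0.0346]
eef_rot: [180.0, 0.0, 155.5]
contact_force: [-3.0, 6.2, -1.2]
gripper_width: 0.0287
```

```bash
python3 - <<'E'
from h import *
line()
im=np.mean([r.capture("scene").astype(np.float32) for _ in range(8)],0).astype(np.uint8)
w=r.capture("wrist")
a=cv2.resize(im[190:250,270:350],None,fx=7,fy=7,interpolation=cv2.INTER_CUBIC)
b=cv2.resize(w[170:310,240:450],None,fx=560/210,fy=560/210)[:180+0]
b=cv2.resize(w[190:300,220:400],(560,180))
cv2.imwrite("pics/m2.png",np.vstack([a,cv2.resize(b,(560,180))]))
E
```

```text
8.7167 leg mm [46.11 -3.24] z 0.0346 F leg [-5.28  4.43] -1.2306590780006659 rot [179.96   0.   155.48] w 0.028716680242227878
240 302.11 [ 73. -47.] 
260 300.93 [ 72.1 -35.9] [66, 64, 68, 63, 36, 14, 20, 19, 18, 24, 23, 18, 17, 26, 21, 21, 50, 73, 77, 70, 70]
280 302.52 [ 73.  -24.9] 
300 292.97 [ 66.9 -13.8] 
320 292.0 [66.3 -2.9] [26, 24, 27, 28, 32, 29, 53, 125, 172, 174, 171, 149, 81, 27, 30, 31, 48, 68, 76, 75, 75]
340 291.14 [65.7  7.9] 
360 297.93 [70. 19.] 
380 284.01 [61.4 29.4] [94, 101, 95, 78, 41, 26, 30, 24, 26, 29, 30, 33, 65, 75, 75, 70, 78, 77, 73, 73, 76]
400 298.06 [70.2 41. ]
```

View pics/m2.png

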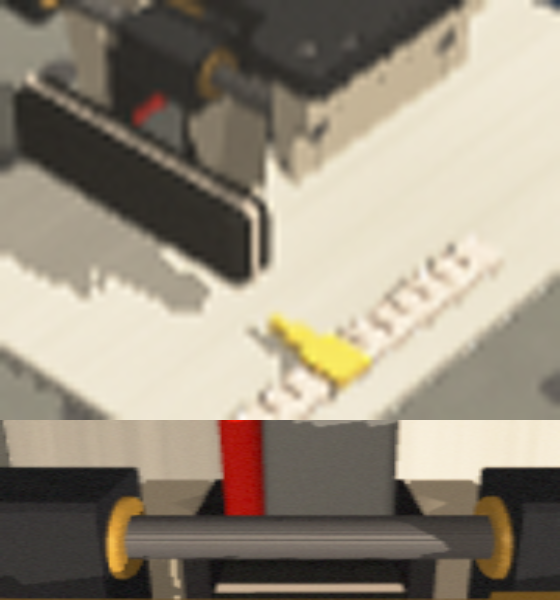

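The lever is closed along the sleeve with an opening of 28.7 mm, and the line is near the pointer. As an independent check of travel, I'll compare the white line before and now in the fixed scene camera.

```bash
cat > chk.py <<'E'
from h import *
from scipy.ndimage import map_coordinates as mc
R=np.array([[np.cos(np.radians(-24.6)),-np.sin(np.radians(-24.6))],[np.sin(np.radians(-24.6)),np.cos(np.radians(-24.6))]])
W=lambda x,yy,z:np.r_[R@[x/1e3,yy/1e3]+[.58,-.04525],z]
c=cal("scene")
def trav(im,x0):
    g=im.astype(float).mean(2);xs=np.arange(x0-9,x0+9,.25)
    P=np.mean([mc(g,proj(c,np.array([W(x,y,.059) for x in xs])).T[::-1],order=1) for y in range(-38,40,2)],0)
    k=P.argmax();return xs,P
a=cv2.imread("pics/scene0.png");b=np.mean([r.capture("scene").astype(np.float32) for _ in range(5)],0)
xa,pa=trav(a,0);xb,pb=trav(b,64.4)
for x,p in((xa,pa),(xb,pb)): print(np.c_[x,p][::4].round(0).astype(int).tolist())
# pointer: yellow tip along its length, scene
leg()
E
python3 chk.py
```

```text
[[-9, 121], [-8, 120], [-7, 119], [-6, 117], [-5, 114], [-4, 109], [-3, 101], [-2, 93], [-1, 87], [0, 90], [1, 103], [2, 121], [3, 139], [4, 153], [5, 154], [6, 139], [7, 112], [8, 83]]
[[55, 91], [56, 91], [57, 91], [58, 90], [59, 89], [60, 86], [61, 80], [62, 72], [63, 66], [64, 64], [65, 73], [66, 89], [67, 105], [68, 116], [69, 116], [70, 103], [71, 80], [72, 60]]
9.4667 leg mm [46.08 -3.23] z 0.0346 F leg [-5.18  3.8 ] -1.0299149048254124 rot [179.97  -0.   155.48] w 0.028709887051282513
```

```bash
python3 -c "
from h import *
leg(); print(r.close_job())"
```

```text
9.4667 leg mm [46.08 -3.23] z 0.0346 F leg [-5.18  3.8 ] -1.0299149048254124 rot [179.97  -0.   155.48] w 0.028709887051282513
the job is handed in; nothing more can be done
None
```

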